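# Tip two standing charcoal boxes over into their taped places

### The arm

A 6-joint arm with a two-finger parallel gripper is mounted at the origin on a cart in front of the work surface, level with it; the furniture and walls round the work are solid. World frame = base frame: x ahead of the robot, y to its left, z up, the work surface at z = 0. Lengths are in m, angles in rad, forces in N, time in s.
With the tool pointing down it reaches from about 0.3 to 0.775 m from the base axis. Payload 14.6 kg.
Tool frame: the origin (TCP) lies at the centre of the arm's flange, where the gripper is bolted on; the fingertips stand 199 mm ahead of it and the grasp point (between the pads) lies ctrl.tcp_to_grasp ahead of it (ctrl.tcp_to_grasp is the distance from the TCP to the grasp point, in m); z points along the fingers, y is the line along which they close (so a half turn about z gives the same grasp; the last joint's range is limited). The gripper opens to 94 mm and grips with 3 to 60 N. Pads are 16 mm wide; open, the fingers measure 119 mm over their backs; the gripper's body (75 mm by 177 mm) begins 78 mm behind the grasp point.
Start: joints at [-1.275, 0.3, 1.521, -0, 1.321, -0.067], TCP at [0.195, -0.514, 0.405] pointing down, gripper open.
Joint ranges: [-3.03, 3.03], [-0.79, 2.21], [0.23, 2.52], [-1.04, 4.18], [0, 3.07], [-2.55, 2.55]. Speed limits (rad/s): [2.22, 2.22, 2.57, 3.14, 3.14, 3.14].

### API

Orientations are given as [roll, pitch, yaw] about the fixed x, y, z axes, in that order (R = Rz(yaw) Ry(pitch) Rx(roll)).
In Python, from station import ctrl gives the robot as it stands. The module is installed in compiled form; this text tells all that it offers.
- The arm moves only by the shell command python3 -m jog 'ROWS' [OPENING] [FORCE]. ROWS is JSON, a list of rows, each a list of 6 numbers: the shift along the tool's x, y, z in cm, then the turn, a rotation vector about the tool's x, y, z in rad. In form: [[tx, ty, tz, ax, ay, az], ...]. A call has 1 to 8 rows; each row is the pose to reach, as a shift and turn from the pose commanded when the call began, along the tool's axes at that moment; what a row does not reach only later rows make up. A row lasts 1/10 s, in which the tool goes at most 50 mm and 8.59 degrees, less where a joint would pass 70% of its speed; a pose out of reach is approached as far as the arm can. A call with a gripper value outside its range is refused whole. OPENING is the opening in per cent of the stroke, from 0 (shut) to 100 (fully open), set as the call begins (- or left out, the last holds). The fingers move at their own pace and stop on an object; FORCE is the grip in N (left out, the last holds). Time passes only in rows, so rows that repeat a pose let the fingers close. It gives the time, the measured TCP pose, the force, the opening and the grip force at its end, in the units of the state.
- ctrl.get_obs(): the state, without advancing time (a new reading comes with each control period).
- ctrl.camera(name): name is "scene" or "top"; returns a dict with "img" (420x560x3 uint8, blue, green, red), "intrinsics" (3x3 intrinsics, pixels), "R" (3x3) and "t" (3): a world point X has camera coordinates R X + t. Camera axes: x right, y down, z forward; pixel columns grow to the right and rows downward; lengths in m; the calibration is good to about 2 mm. A picture is of the moment at which its call begins. There is no depth.
- ctrl.hand_in(): hands the job in; it is judged then, once.
The state is a dict: "time_s": time; "qpos": joint angles; "joint_vel": joint speeds; "tau": joint torques, N m; "ee_pos": TCP position; "eef_rot": TCP orientation; "force": force on the tool from outside, world axes, zero at the start; "moment": the same for the moment, N m; "grip_width": finger opening in m; "grip_force": force on a finger pad.
Only numpy, scipy, OpenCV 4.12 (cv2) and the standard library are available. Lean on these libraries where they do the work, as an engineer would, in place of code of your own. Each camera call takes 0.05 s, during which the arm holds its last target. There are 200 camera calls.

### The job

Two card boxes of charcoal sticks stand on end, each at one end of its own blue tape rectangle on the drawing board. Without picking them up, push each box over, high up so that it tips instead of sliding along, and it falls into its rectangle; both must end lying flat inside their rectangles, not sticking out past the tape. Do not disturb the jars, the dropper bottle, the muller or the eraser.

Things in the scene. Friction and masses are not known exactly. Their poses are not given: they have to be found in the camera images.
- left_outline: rectangle of blue tape stuck flat on the drawing board, on the robot's left; inside 150 x 96 mm, the tape 10 mm wide and of no noticeable thickness. Origin: centre of the rectangle, on the board. x runs along its long sides, away from the end where the box stands and towards the empty part; z is up. It may point any way.
- left_box_foot (a point): left grey card box of charcoal sticks, pale label on one broad face: 110 mm long, 45 wide, 22 thick, about 90 g. It starts standing on a short end. This point: centre of that end. Axes: x along the box from foot to head (up while it stands), y along its width, z along its thickness, out of the label face (against the outline's x while it stands, within 5 degrees)
- left_box_head (a point): centre of the left box's other (upper) end; same axes. The box starts across the end of its outline, up to 8 mm off its centre line; the face towards the empty part stands 15 to 24 mm inside. A level push near the top tips it about its bottom edge; once the head has gone 25 mm it falls by itself.
- right_outline: rectangle of blue tape stuck flat on the drawing board, on the robot's right; inside 150 x 96 mm, the tape 10 mm wide and of no noticeable thickness. Origin: centre of the rectangle, on the board. x runs along its long sides, away from the end where the box stands and towards the empty part; z is up. It may point any way.
- right_box_foot (a point): right grey card box of charcoal sticks, pale label on one broad face: 110 mm long, 45 wide, 22 thick, about 90 g. It starts standing on a short end. This point: centre of that end. Axes: x along the box from foot to head (up while it stands), y along its width, z along its thickness, out of the label face (against the outline's x while it stands, within 5 degrees)
- right_box_head (a point): centre of the right box's other (upper) end; same axes. The box starts across the end of its outline, up to 8 mm off its centre line; the face towards the empty part stands 15 to 24 mm inside. A level push near the top tips it about its bottom edge; once the head has gone 25 mm it falls by itself.
- jar_a: small black pigment jar with a grey lid, 44 mm across, 66 mm tall, standing in a row along the far side of the board; origin: centre of its underside. Leave it alone.
- jar_b: small black pigment jar with a grey lid, 44 mm across, 71 mm tall, standing in a row along the far side of the board; origin: centre of its underside. Leave it alone.
- dropper: brown dropper bottle with a black top, 34 mm across, 102 mm tall, standing in a row along the far side of the board; origin: centre of its underside. Leave it alone.
- muller: glass muller with a brown knob, 60 mm across, 104 mm tall, standing in a row along the far side of the board; origin: centre of its underside. Leave it alone.
- eraser: pale worn eraser, 22 x 50 x 13 mm, lying in a row along the far side of the board; origin: centre of its underside. Leave it alone.
- drawing_board: pale wooden drawing board, 500 mm (x) by 600 mm (y), level and fixed on short legs over heaps of paint tubes; its top, on which all this stands, is 120 mm above the table. Origin: below its centre, at table height.

How it is judged:
By the outcome, as a careful person would: the job done as asked, in the order asked, and still so for the second after the job is handed in, with the robot touching nothing.
It also fails if it takes over 46 s, if anything falls off the work surface, if the arm or the gripper's body presses on something with over 40 N, if the wrist force passes 120 N, or if a joint passes its speed limit or range.

## Working session

There is one attempt and no reset: what is moved stays moved. The work goes in short steps, Python scripts to look and compute and a shell command to move; the robot and the scene stay as the last step left them, time stands still between calls to the robot, and variables do not carry over. Pictures are saved under pics/ and viewed, at most 10 in all, crops included, and the job is handed in when it is done.

```bash
mkdir -p pics
python3 - <<'E'
from station import ctrl
import cv2,numpy as np
for n in("top","scene"):
    c=ctrl.camera(n);cv2.imwrite(f"pics/{n}0.png",c["img"]);np.savez(n+"0.npz",**c)
    print(n,c["intrinsics"],c["R"],c["t"])
o=ctrl.get_obs();print(o["time_s"],o["ee_pos"],o["eef_rot"],o["grip_width"],ctrl.tcp_to_grasp)
E
```

```text
top [[397.24136573   0.         279.44472781]
 [  0.         397.24136573 205.5856759 ]
 [  0.           0.           1.        ]] [[-7.39422193e-03 -9.99972541e-01 -4.92539373e-04]
 [-9.90713708e-01  7.39262884e-03 -1.35763392e-01]
 [ 1.35763305e-01 -5.15899141e-04 -9.90741166e-01]] [-0.03085864  0.5876439   0.97993288]
scene [[385.34122641   0.         274.52129881]
 [  0.         385.34122641 209.29060101]
 [  0.           0.           1.        ]] [[-0.86685588 -0.49831196  0.0156868 ]
 [-0.38394802  0.64717769 -0.65859317]
 [ 0.3180327  -0.57692828 -0.75233567]] [0.48134483 0.35272127 0.7541287 ]
0.1 [ 0.19519071 -0.51416786  0.4041618 ] [-3.14056706e+00 -5.05386766e-05  3.62836661e-01] 0.09417329294106094 0.1804
```

View pics/top0.png

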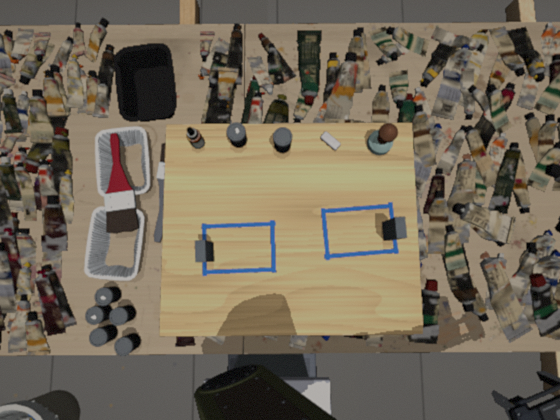

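View pics/scene0.png

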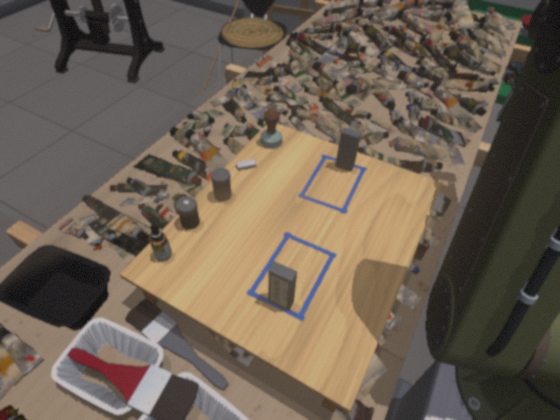

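The top view shows the left outline at about (204–274, 223–272), with its box at its left end (204, 251). The right outline is at about (323–397, 205–258), with its box at its right end (395, 228). So the left box must fall toward −y and the right box toward +y.

```bash
cat > h.py <<'E'
import numpy as np,cv2
def ray(c,px,z):
    px=np.atleast_2d(px).astype(float)
    d=np.c_[px,np.ones(len(px))]@np.linalg.inv(c["intrinsics"]).T@c["R"]
    C=-c["R"].T@c["t"]
    return C+d*((z-C[2])/d[:,2])[:,None]
def proj(c,X):
    p=(c["R"]@np.atleast_2d(X).T).T+c["t"]; p=p@c["intrinsics"].T; return p[:,:2]/p[:,2:]
E
python3 - <<'E'
import numpy as np,cv2
from h import *
for n in("top","scene"):
    c=np.load(n+"0.npz");im=c["img"];i=im.astype(int)
    m=((i[...,0]-i[...,2]>50)&(i[...,0]>100)).astype(np.uint8)
    m=cv2.morphologyEx(m,cv2.MORPH_CLOSE,np.ones((3,3)))
    k,l,s,ce=cv2.connectedComponentsWithStats(m)
    for j in range(1,k):
        if s[j,4]<150: continue
        ys,xs=np.where(l==j);P=ray(c,np.c_[xs,ys],.12)
        r=cv2.minAreaRect((P[:,:2]*1000).astype(np.float32));print(n,s[j],np.round(r[0]),np.round(r[1]),round(r[2],1))
c=np.load("top0.npz")["img"];s=np.load("scene0.npz")["img"]
u=lambda a:cv2.resize(a,(390,290),interpolation=cv2.INTER_NEAREST)
a=np.vstack([np.hstack([u(c[228:273,185:245]),u(c[205:250,365:425])]),np.hstack([u(s[245:320,245:345]),u(s[115:190,300:400])])])
cv2.imwrite("pics/crop1.png",a)
E
```

```text
top [321 203  77  57 704] [ 516. -220.] [118. 170.] 4.6
top [202 221  74  55 715] [478.  61.] [118. 170.] 2.1
scene [248 233  87  87 583] [479.  59.] [117. 168.] 2.3
```

View pics/crop1.png

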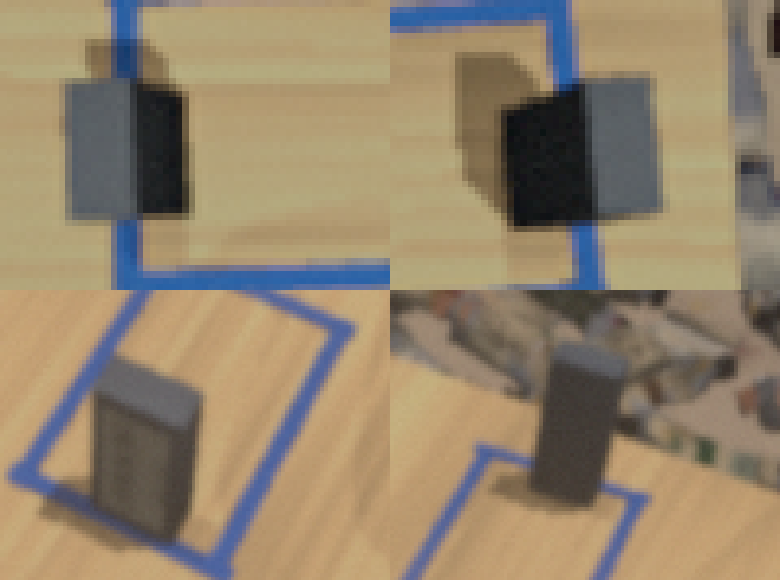

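The crop shows each box's top as a lighter grey quad. In crop pixels the left one is (66–133, 80–219) and the right one is (583–662, 76–221).

Run:
```python
import numpy as np
from h import *
c=np.load("top0.npz")
L=np.array([[66,80],[132,80],[134,219],[66,219]])/[6.5,290/45]+[184.5,227.5]
R=np.array([[583,80],[650,76],[662,213],[597,221]])-[390,0];R=R/[6.5,290/45]+[364.5,204.5]
for Q,ct,a in((L,(478,60),np.radians(-87.8)),(R,(516,-220),np.radians(94.6))):
    P=ray(c,Q,.23)[:,:2]*1000;m=P.mean(0);ex=np.array([np.cos(a),np.sin(a)]);ey=np.array([-ex[1],ex[0]])
    print(P.round(),m.round(),np.linalg.norm(P-np.roll(P,1,0),axis=1).round(),"in outline",(ex@(m-ct)).round(1),(ey@(m-ct)).round(1), [np.degrees(np.arctan2(*(P[j]-P[i])[::-1])).round() for i,j in((1,2),(0,3))])
    g=m-ex*60; print("start grasp",g.round(),"dir",ex.round(3))
```

```text
[[491. 140.]
 [491. 119.]
 [447. 118.]
 [447. 139.]] [469. 129.] [44. 21. 44. 21.] in outline -69.4 -6.2 [np.float64(-178.0), np.float64(-179.0)]
start grasp [467. 189.] dir [ 0.038 -0.999]
[[ 536. -273.]
 [ 537. -295.]
 [ 493. -296.]
 [ 490. -276.]] [ 514. -285.] [45. 21. 44. 21.] in outline -64.6 7.1 [np.float64(-178.0), np.float64(-177.0)]
start grasp [ 519. -345.] dir [-0.08   0.997]
```

Everything agrees with the stated sizes: the tops are 44 x 21 mm and the front faces stand 17 and 21 mm inside. I'll move behind the right box, gripper shut.

```bash
python3 -m jog '[[2,-0.3,-0.5,0,0,0.02],[6,-0.8,-0.5,0,0,0.05],[11,-1.6,-0.5,0,0,0.1],[16,-2.3,-0.5,0,0,0.15],[21,-3,-0.5,0,0,0.2],[26,-3.7,-0.5,0,0,0.24],[30.5,-4.4,-0.5,0,0,0.27],[34,-4.9,-0.5,0,0,0.283]]' 0; python3 -m jog '[[1,0,0,0,0,0],[1.5,0,0,0,0,0],[1.5,0,0,0,0,0]]'
python3 - <<'E'
from station import ctrl
import cv2,numpy as np
from h import *
o=ctrl.get_obs();print(o["time_s"],o["ee_pos"],o["eef_rot"],o["grip_width"])
c=ctrl.camera("scene");cv2.imwrite("pics/s2.png",c["img"])
E
```

```text
time_s: 0.9
ee_pos: [0.4978, -0.3459, 0.4093]
eef_rot: [-3.141, 0.0, 0.08]
force: [-0.0, 0.7, -0.2]
grip_width: 0.0331
grip_force: 0.0
time_s: 1.2
ee_pos: [0.5103, -0.3472, 0.4093]
eef_rot: [-3.141, 0.001, 0.08]
force: [0.0, -0.1, 0.6]
grip_width: 0.0094
grip_force: 0.0
1.2 [ 0.51025955 -0.34719979  0.40927467] [-3.14125042e+00  5.72963488e-04  7.95026160e-02] 0.009406332185992999
```

View pics/s2.png

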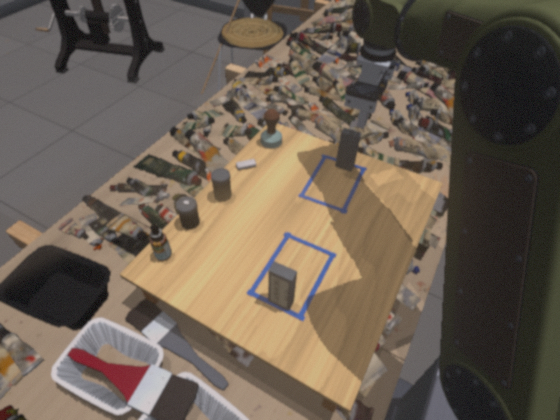

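The scene view shows the gripper behind the right box (about 365, 90), clear of it, with the box untouched at (347, 148). Now I'll approach and push slowly.

```bash
python3 -m jog '[[0.4,-0.4,0,0,0,0],[0.8,-1.2,0,0,0,0],[0.9,-2,0,0,0,0],[0.9,-2.6,0,0,0,0],[0.9,-3.1,0,0,0,0],[0.9,-3.5,0,0,0,0],[0.9,-3.9,0,0,0,0],[0.9,-4.3,0,0,0,0]]'; python3 -m jog '[[0,-0.4,0,0,0,0],[0,-0.8,0,0,0,0],[0,-1.2,0,0,0,0],[0,-1.6,0,0,0,0]]'
python3 - <<'E'
from station import ctrl
import cv2,numpy as np
o=ctrl.get_obs();print(o["time_s"],o["ee_pos"],o["grip_width"])
c=ctrl.camera("scene");t=ctrl.camera("top")
cv2.imwrite("pics/s3.png",np.hstack([cv2.resize(c["img"][70:250,260:440],(400,400)),cv2.resize(t["img"][150:310,280:440],(400,400))]))
E
```

```text
time_s: 2.05
ee_pos: [0.5161, -0.3027, 0.4097]
eef_rot: [3.142, -0.0, 0.08]
force: [0.8, -0.0, -0.1]
grip_width: 0.0004
grip_force: 0.0
time_s: 2.45
ee_pos: [0.5149, -0.2867, 0.4097]
eef_rot: [3.142, -0.0, 0.08]
force: [-0.4, -0.1, 0.3]
grip_width: 0.0005
grip_force: 0.0
2.45 [ 0.51485887 -0.28666891  0.40965527] 0.00045422531068464245
```

View pics/s3.png

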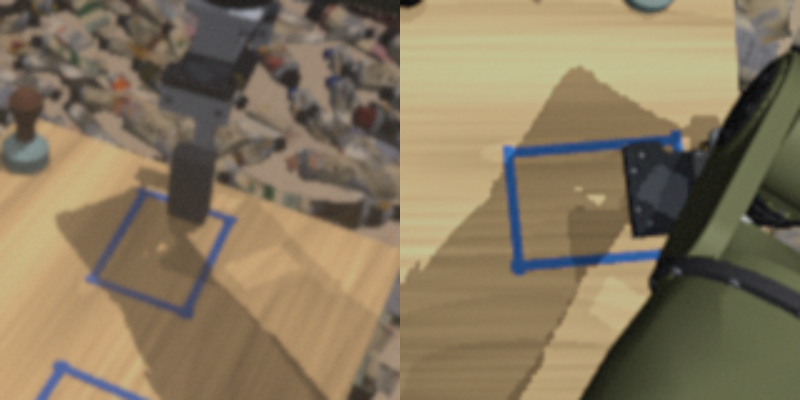

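The left half shows the box in contact and tilting a little at (190, 180), its foot still on the board. Keep pushing.

```bash
python3 -m jog '[[0,-0.4,0,0,0,0],[0,-0.8,0,0,0,0],[0,-1.1,0,0,0,0],[0,-1.3,0,0,0,0],[0,-1.3,0,0,0,0],[0,-1.3,0,0,0,0],[0,-1.3,0,0,0,0],[0,-1.3,0,0,0,0]]';  python3 - <<'E'
from station import ctrl
import cv2,numpy as np
c=ctrl.camera("scene");t=ctrl.camera("top")
cv2.imwrite("pics/s4.png",np.hstack([cv2.resize(c["img"][70:250,260:440],(400,400)),cv2.resize(t["img"][150:310,280:440],(400,400))]))
E
```

```text
time_s: 3.35
ee_pos: [0.5138, -0.2741, 0.4096]
eef_rot: [-3.142, 0.0, 0.08]
force: [1.6, 0.5, -0.3]
grip_width: 0.0004
grip_force: 0.0
```

View pics/s4.png

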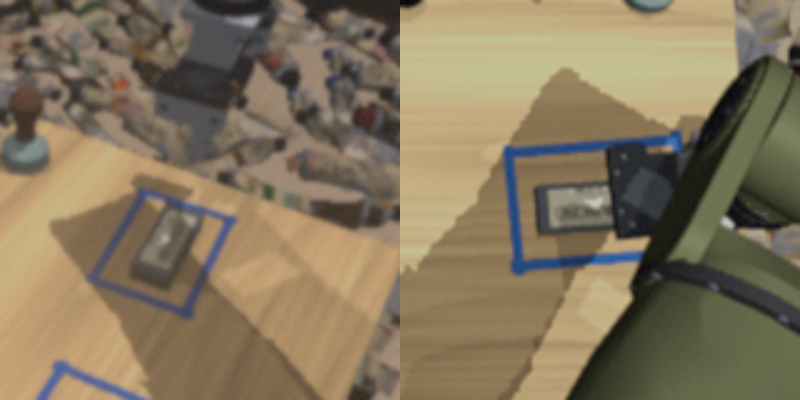

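The right box now lies flat with its label up, inside its rectangle. Next I'll rise and cross over to behind the left box.

```bash
python3 -m jog '[[0,0,-2,0,0,0],[0,-0.5,-5,0,0,0.01],[0,-3,-7,0,0,0.02],[-0.1,-7,-8,0,0,0.042],[-0.3,-11.5,-8,0,0,0.042],[-0.4,-16,-8,0,0,0.042],[-0.5,-20.5,-8,0,0,0.042],[-0.6,-25,-8,0,0,0.042]]'; python3 -m jog '[[0,-4.5,0,0,0,0],[0,-9,0,0,0,0],[0,-13.5,0,0,0,0],[-0.1,-17.5,0,0,0,0],[-0.2,-19.5,0,0,0,0],[-0.3,-20.5,0,0,0,0],[-0.3,-20.7,0,0,0,0],[-0.3,-20.7,0,0,0,0]]'
```

```text
time_s: 4.25
ee_pos: [0.4873, -0.0237, 0.4898]
eef_rot: [3.142, -0.0, 0.037]
force: [0.9, 0.1, -0.3]
grip_width: 0.0005
grip_force: 0.0
time_s: 5.05
ee_pos: [0.4773, 0.1808, 0.4897]
eef_rot: [3.141, -0.0, 0.037]
force: [-0.4, -0.0, -0.1]
grip_width: 0.0006
grip_force: 0.0
```

```bash
python3 -m jog '[[-0.4,0,1.5,0,0,0],[-0.8,0,4,0,0,0],[-1,0,6.5,0,0,0],[-1,0,7.7,0,0,0],[-1,0,8,0,0,0],[-1,0.4,8,0,0,0],[-1,1,8,0,0,0],[-1,1.6,8,0,0,0]]'; python3 -m jog '[[0,0.5,0,0,0,0],[0,0.9,0,0,0,0],[0,1.3,0,0,0,0],[0,1.7,0,0,0,0],[0,2.1,0,0,0,0],[0,2.5,0,0,0,0],[0,2.9,0,0,0,0],[0,3.3,0,0,0,0]]'; python3 -m jog '[[0,0.4,0,0,0,0],[0,0.8,0,0,0,0],[0,1.1,0,0,0,0],[0,1.3,0,0,0,0],[0,1.3,0,0,0,0],[0,1.3,0,0,0,0],[0,1.3,0,0,0,0],[0,1.3,0,0,0,0]]';  python3 - <<'E'
from station import ctrl
import cv2,numpy as np
c=ctrl.camera("scene");t=ctrl.camera("top")
cv2.imwrite("pics/s5.png",np.hstack([cv2.resize(c["img"][190:370,200:380],(400,400)),cv2.resize(t["img"][170:330,160:320],(400,400))]))
E
```

```text
time_s: 5.85
ee_pos: [0.4679, 0.1645, 0.4105]
eef_rot: [-3.141, -0.001, 0.038]
force: [-0.6, -0.1, -0.3]
grip_width: 0.0003
grip_force: 0.0
time_s: 6.65
ee_pos: [0.469, 0.1318, 0.4096]
eef_rot: [3.142, 0.0, 0.038]
force: [-0.5, -0.3, -0.8]
grip_width: 0.0003
grip_force: 0.0
time_s: 7.45
ee_pos: [0.4694, 0.1192, 0.4096]
eef_rot: [3.142, 0.0, 0.038]
force: [0.3, -0.2, -0.1]
grip_width: 0.0008
grip_force: 0.0
```

View pics/s5.png

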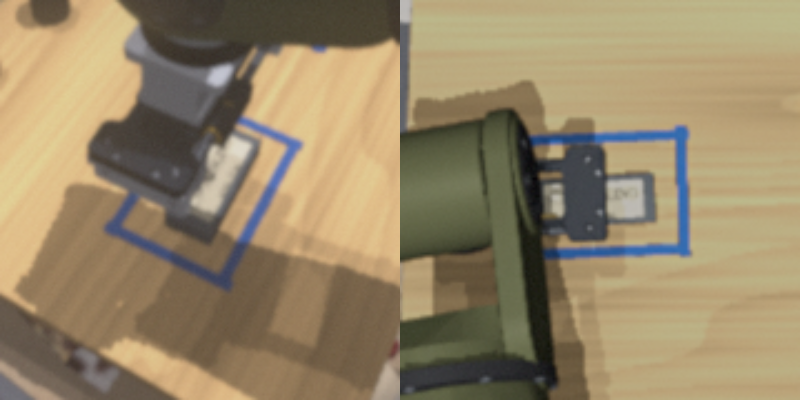

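The left box is down too, label up. I'll raise the arm, swing it clear and check both boxes.

```bash
python3 -m jog '[[0,0,-2,0,0,0],[0,0,-5,0,0,0],[-1,-1,-8,0,0,0],[-4,-4,-10,0,0,0],[-7,-7,-11,0,0,0],[-10,-11,-11,0,0,0],[-12,-15,-11,0,0,0],[-13,-18,-11,0,0,0]]'; python3 -m jog '[[-2,-3,0,0,0,0],[-4,-6,0,0,0,0],[-5,-9,0,0,0,0],[-6,-11,0,0,0,0],[-6.5,-12,0,0,0,0],[-6.5,-12,0,0,0,0]]'
python3 - <<'E'
from station import ctrl
import cv2,numpy as np
c=ctrl.camera("top");cv2.imwrite("pics/t6.png",cv2.resize(c["img"][110:310,150:430],(784,560)))
E
```

```text
time_s: 8.35
ee_pos: [0.3308, 0.2956, 0.5202]
eef_rot: [-3.141, -0.001, 0.039]
force: [0.1, -0.3, 0.3]
grip_width: 0.0005
grip_force: 0.0
time_s: 8.95
ee_pos: [0.2629, 0.4121, 0.5194]
eef_rot: [3.141, 0.0, 0.039]
force: [0.8, 0.3, 0.4]
grip_width: 0.0006
grip_force: 0.0
```

View pics/t6.png

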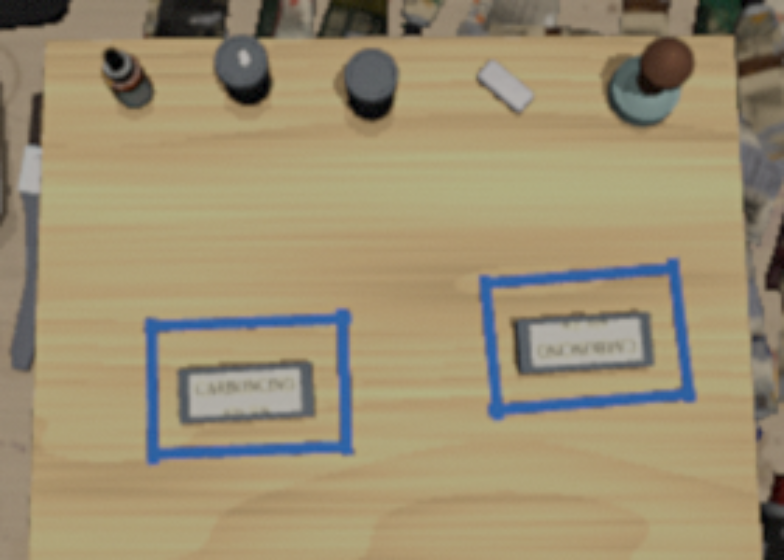

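Both boxes lie flat and well inside the tape: the left one spans about (180–314, 363–423) and the right one about (515–653, 312–374). The row along the far side is undisturbed.

```bash
python3 -c "
from station import ctrl
print(ctrl.hand_in())"
```

```text
the job is handed in; nothing more can be done
None
```

Both boxes were tipped over and lie flat inside their rectangles, the jars, dropper bottle, muller and eraser look undisturbed in the last picture, and I handed the job in at about 9 s.

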